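Clip on the light sensor and hold the dark box's lid at 50 degrees

ROBOT

A 6-joint arm with a two-finger parallel gripper is mounted at the origin on a cart in front of the work surface, level with it; the furniture and walls round the work are solid. World frame = base frame: x ahead of the robot, y to its left, z up, the work surface at z = 0. Lengths are in m, angles in rad, forces in N, time in s.
With the tool pointing down it reaches from about 0.375 to 0.9 m from the base axis. Payload 3.1 kg.
Tool frame: the origin (TCP) lies at the very end of the fingers, on their centre line; the grasp point (between the pads) lies 19 mm behind it; z points along the fingers, y is the line along which they close (so a half turn about z gives the same grasp; the last joint's range is limited). The gripper opens to 85 mm and grips with 20 to 120 N. Pads are 22 mm wide; open, the fingers measure 114 mm over their backs; the gripper's body (76 mm by 85 mm) begins 54 mm behind the grasp point. The pads swing forward as they close: fully open they stand 13 mm farther back than shut.
Start: joints at [-1.319, 0.527, 1.433, -0, 1.181, -0.178], TCP at [0.26, -0.568, 0.231] pointing down, gripper open.
Joint ranges: [-3.08, 3.08], [-0.75, 2.2], [0.22, 2.44], [-1.43, 4.57], [0, 2.65], [-2.85, 2.85]. Speed limits (rad/s): [2.79, 2.79, 3.14, 3.14, 3.14, 3.14].

INTERFACE

Orientations are given as a unit quaternion [x, y, z, w].
In Python, from station import sense, snapshot, camera_params, sign_off gives the robot as it stands.
- The arm moves only by the shell command python3 -m handwheel 'ROWS' [OPENING] [FORCE]. ROWS is JSON, a list that holds one entry, the list of rows, each a list of 4 numbers: the shift along the tool's x, y, z in units of 25 mm (1.0 is 25 mm), then the turn about the tool's z in units of 6 degrees (1.0 is 6 degrees). A call has 1 to 20 rows; each row shifts and turns the commanded pose from where the row before left it, along the tool's axes as they then stand; what a row does not reach is not made up. A row lasts 1/8 s, in which the tool goes at most 62.5 mm and 10.7 degrees, less where a joint would pass 70% of its speed; a pose out of reach is approached as far as the arm can. A call is refused whole if a number of a shift passes 1 or a number of a turn 1, either way. A call with a gripper value outside its range is refused whole. OPENING is the finger opening in mm, from 0 to 85.4, set as the call begins (- or left out, the last holds). The fingers move at their own pace and stop on an object; FORCE is the grip in N (left out, the last holds). Time passes only in rows, so rows that do not move let the fingers close. It gives the time, the measured TCP pose, the force, the opening and the grip force at its end, in the units of the state.
- sense(): the state, without advancing time (a new reading comes with each control period).
- snapshot(name): name is "side" or "top"; returns (picture, depth): 480x640x3 uint8, red, green, blue; 480x640 float32, m along the optical axis (not along the pixel's ray), 0 where there is no reading.
- camera_params(name): a dict with "mtx" (3x3 intrinsics, pixels), "extrinsics" (4x4, takes a point from camera to world coordinates). Camera axes: x right, y up, looking along -z (the intrinsics and any distortion apply to the point x, -y, -z); pixel columns grow to the right and rows downward; lengths in m; the calibration is good to about 2 mm. A picture is of the moment at which its call begins. camera_params takes no time and is no camera call.
- sign_off(): hands the job in; it is judged then, once.
The state is a dict: "t": time; "q": joint angles; "qd": joint speeds; "tau": joint torques, N m; "tcp_pos": TCP position; "tool_rot": TCP orientation; "force": force on the tool from outside, world axes, zero at the start; "ft_torque": the same for the moment, N m; "finger_gap": opening from 0.0 (shut) to 1.0 (fully open); "gripper_force": force on a finger pad.
Only numpy, scipy, OpenCV 4.12 (cv2) and the standard library are available. Lean on these libraries where they do the work, as an engineer would, in place of code of your own. Each camera call takes 0.05 s, during which the arm holds its last target. There are 200 camera calls.

TASK

Set up the lid light-leak reading on the dark box. With its lid still shut, take the sprung sensor clip from its parking stand, squeeze it open, push it fully home and upright over the edge of the upright steel tab in front of the box, and let it spring shut there. Then lift the self-closing lid by its bar handle to 50 degrees from shut and finish holding it there (do not let go), with the clip still on the tab and the timer, pen and petri dishes left where they lie.

Things in the scene. Friction and masses are not known exactly. Their poses are not given: they have to be found in the camera images.
- dark_box: White hollow box fixed to the bench, 180 (x) x 220 (y) x 90 mm, with a grey lid (102 mm high with it, 143 mm to the top of the lid's handle). Origin: centre of its underside; z up, x from its front (tab and handle side, facing the robot) to its back (hinge side). The tab stands 60 mm in front of its front wall, on its right (-y) half.
- tab_top (a point): Middle of the upper edge of the upright steel tab, 65 mm above the bench, 150 mm in front of and 70 mm right of the dark box's origin; axes as the dark box. The tab is 4 mm thick along x, 80 mm long along y, on a flat foot 6 mm high.
- lid_hinge (a point): Middle of the lid's hinge line, along the dark box's y, at the top of its back wall: 90 mm behind and 90 mm above the dark box's origin. Axes as the dark box.
- lid_handle (a point): The lid's round bar handle, 12 mm diameter, 96 mm along y, on two posts at y = +-40 mm. Point: middle of the bar. Lid shut: it is 160 mm in front of and 47 mm above the hinge line, 35 mm above the lid's top face, 22 mm behind the lid's front edge. Axes turn with the lid. Can be pinched from above, a finger before and a finger behind it; the bar can turn between them.
- lid (a joint): Opening angle of the lid in rad: 0 shut, 0.873 = 50 degrees, at most 1.4. Weight (about 0.4 kg) and a spring pull it shut; lifting takes about 3 to 5 N at the handle.
- stand: Low grey block fixed to the bench, 75 x 95 x 14 mm, with an upright steel plate 4 mm thick along x, 75 mm long along y, its top 55 mm above the bench; the clip is parked on this plate, within 15 mm of its middle. Origin: centre of the underside, z up.
- clip: Black sprung clip like a clothes peg, jaws down, handles up, 22 mm wide, about 50 g. Origin: centre of its pivot bar (10 mm diameter). x along the pivot, y the way the jaws open, z up (frame of the +y half: tilts 0.25 rad about x when squeezed). Jaw tips 28 mm below the pivot, handle tops 42 mm above it. Fully home: the pivot bar sits on the edge (pivot 5 mm above it). Either way round.
- clip_jaw (a joint): Opening of the clip in rad: 0 gripping a 4 mm plate, -0.06 shut on nothing, 0.5 fully squeezed (tips then 17 mm apart). The handles measure about 44 mm over their tops at rest; fully squeezed they are parallel, 25 mm over the outsides. Pinched 28 mm above the pivot, fully open takes about 9 N.
- timer: Bystander: small white bench timer, 68 x 68 x 18 mm, loose; origin at the centre of its underside.
- marker: Bystander: marker pen lying, 134 mm long, 11 mm thick, loose.
- dish2: Bystander: upper of two stacked petri dishes, 59 mm diameter, 16 mm high each, loose.

How it is judged:
By the outcome, as a careful person would: the job done as asked, in the order asked, and still so for the second after the job is handed in, while the arm keeps its last pose, push and grip.
It also fails if it takes over 58 s, if anything falls off the work surface, if the arm or the gripper's body presses on something with over 40 N, if the wrist force passes 120 N, or if a joint passes its speed limit or range.

## Working session

There is one attempt and no reset: what is moved stays moved. The work goes in short steps, Python scripts to look and compute and a shell command to move; the robot and the scene stay as the last step left them, time stands still between calls to the robot, and variables do not carry over. Pictures are saved under pics/ and viewed, at most 10 in all, crops included, and the job is handed in when it is done.

```bash
mkdir -p pics; ls; python3 - <<'E'
from station import sense, snapshot, camera_params
import cv2,numpy as np
s=sense(); print({k:np.round(v,3).tolist() for k,v in s.items()})
for n in("side","top"):
    p,d=snapshot(n); cv2.imwrite(f"pics/{n}0.png",p[:,:,::-1]); np.save(f"pics/{n}0.npy",d); 
    c=camera_params(n); print(n,{k:(np.round(v,4).tolist() if not isinstance(v,str) else v) for k,v in c.items()})
E
```

```text
pics
{'t': 0.0, 'q': [-1.319, 0.528, 1.434, -0.0, 1.181, -0.178], 'qd': [0.0, -0.003, 0.001, -0.0, -0.001, -0.002], 'tau': [-0.0, -44.235, -17.803, -0.0, 0.008, 0.0], 'tcp_pos': [0.26, -0.567, 0.23], 'tool_rot': [0.977, 0.213, -0.0, -0.001], 'force': [-0.067, -0.354, -0.024], 'ft_torque': [-0.014, 0.007, 0.008], 'gripper_force': 0.0, 'finger_gap': 0.999}
side {'mtx': [[533.6857, 0.0, 319.4245], [0.0, 533.6857, 232.8781], [0.0, 0.0, 1.0]], 'extrinsics': [[0.9326, 0.1642, -0.3215, 0.1527], [-0.3606, 0.4656, -0.8082, -1.1256], [0.0169, 0.8697, 0.4934, 0.7388], [0.0, 0.0, 0.0, 1.0]]}
top {'mtx': [[602.2441, 0.0, 314.7183], [0.0, 602.2441, 246.504], [0.0, 0.0, 1.0]], 'extrinsics': [[-0.0032, 0.997, -0.0772, 0.4436], [-0.9998, -0.0046, -0.0178, -0.1037], [-0.0181, 0.0772, 0.9969, 1.4533], [0.0, 0.0, 0.0, 1.0]]}
```

View pics/top0.png

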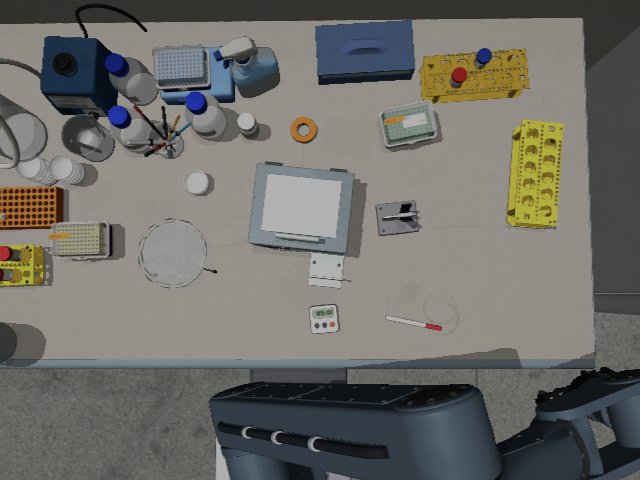

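View pics/side0.png

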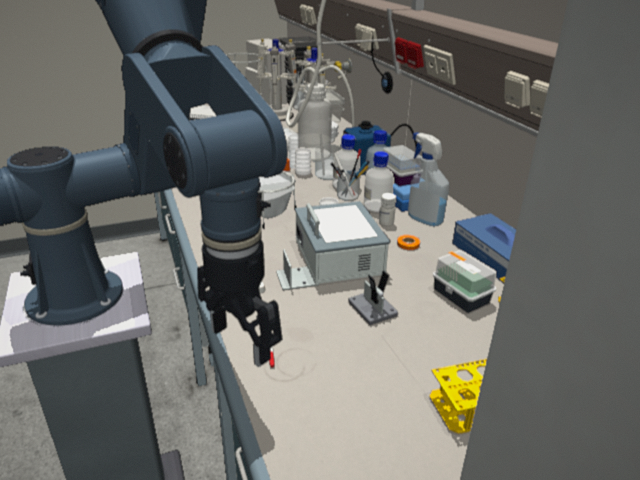

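The top view (image up = +x, right = −y) shows the box at about (302,207), the tab foot at (328,270), and the stand with the clip at (400,216). The timer is at (324,319), the pen at (413,323), and the clear dishes probably around (440,312). The side view shows the clip at (378,290) and the tab at (290,268).

```bash
cat > h.py <<'E'
import numpy as np,cv2
from station import sense,snapshot,camera_params
def cam(n):
    c=camera_params(n); return np.array(c["mtx"]),np.array(c["extrinsics"])
def cloud(n,d):
    K,E=cam(n); v,u=np.mgrid[:480,:640]
    P=np.stack([(u-K[0,2])/K[0,0]*d,-(v-K[1,2])/K[1,1]*d,-d],-1)
    W=P@E[:3,:3].T+E[:3,3]; W[d==0]=np.nan; return W
def ray(n,uv,z):
    K,E=cam(n); uv=np.atleast_2d(uv).astype(float)
    r=np.c_[(uv[:,0]-K[0,2])/K[0,0],-(uv[:,1]-K[1,2])/K[1,1],-np.ones(len(uv))]@E[:3,:3].T
    return E[:3,3]+r*((z-E[2,3])/r[:,2])[:,None]
def proj(n,X):
    K,E=cam(n); p=(np.atleast_2d(X)-E[:3,3])@E[:3,:3]
    return np.c_[K[0,0]*p[:,0]/-p[:,2]+K[0,2],K[1,1]*p[:,1]/p[:,2]+K[1,2]]
E
python3 - <<'E'
from h import *
d=np.load("pics/top0.npy"); W=cloud("top",d); z=W[...,2]
print("bench z",np.nanmedian(z[280:300,200:300]), "noise",np.nanstd(z[280:300,200:300]))
def rect(name,box,lo,hi,h):
    u0,v0,u1,v1=box; m=np.zeros(z.shape,np.uint8); m[v0:v1,u0:u1]=((z>lo)&(z<hi))[v0:v1,u0:u1]
    v,u=np.nonzero(m); X=ray("top",np.c_[u,v],h)
    r=cv2.minAreaRect((X[:,:2]*1000).astype(np.float32)); print(name,len(u),"c",np.round(r[0],1),"size",np.round(r[1],1),"ang",round(r[2],2),"zmed",np.round(np.median(z[v,u]),4), "mean",np.round(X.mean(0),4)); return u,v
rect("lid",(235,150,370,265),.08,.115,.102)
rect("handle",(235,200,350,265),.125,.16,.143)
rect("foot",(305,250,355,292),.002,.02,.006)
rect("tabtop",(305,255,360,292),.04,.08,.065)
rect("standbase",(370,195,425,240),.007,.025,.014)
rect("plate",(370,195,425,240),.04,.06,.055)
rect("clip",(370,195,425,240),.065,.13,.09)
rect("timer",(300,295,345,340),.008,.03,.018)
rect("dish",(415,280,470,345),.004,.05,.032)
p=cv2.imread("pics/top0.png")[190:350,300:480]; a=cv2.resize(p,None,fx=4,fy=3.75,interpolation=cv2.INTER_CUBIC)
cv2.imwrite("pics/c1.png",cv2.resize(p,None,fx=3.7,fy=3.7,interpolation=cv2.INTER_CUBIC))
E
```

```text
bench z -0.0004789460920202604 noise 0.0031669144493515705
lid 7768 c [639.6 -48.4] size [223.4 190.1] ang 83.64 zmed 0.1025 mean [ 0.6392 -0.0487  0.102 ]
handle 238 c [566.7 -40.5] size [95.5 11.9] ang 83.59 zmed 0.1402 mean [ 0.5667 -0.0406  0.143 ]
foot 1110 c [ 496.7 -113.2] size [117.9  96.1] ang 89.81 zmed 0.0056 mean [ 0.4999 -0.1069  0.006 ]
tabtop 67 c [ 480.1 -101.2] size [76.8  4.5] ang 83.68 zmed 0.0648 mean [ 0.4801 -0.1016  0.065 ]
standbase 962 c [ 619.3 -272.5] size [101.5 131.1] ang 5.62 zmed 0.0136 mean [ 0.6208 -0.2706  0.014 ]
plate 59 c [ 622.7 -273.5] size [16.4 74.9] ang 15.73 zmed 0.0535 mean [ 0.6231 -0.2685  0.055 ]
clip 135 c [ 626.1 -282.4] size [41.2 33. ] ang 6.17 zmed 0.0836 mean [ 0.6274 -0.2857  0.09  ]
timer 755 c [375.7 -92.1] size [79.8 78.4] ang 5.7 zmed 0.0156 mean [ 0.3834 -0.0976  0.018 ]
dish 373 c [ 398.9 -375.7] size [126.3 150.1] ang 89.08 zmed 0.0056 mean [ 0.3941 -0.3665  0.032 ]
```

View pics/c1.png

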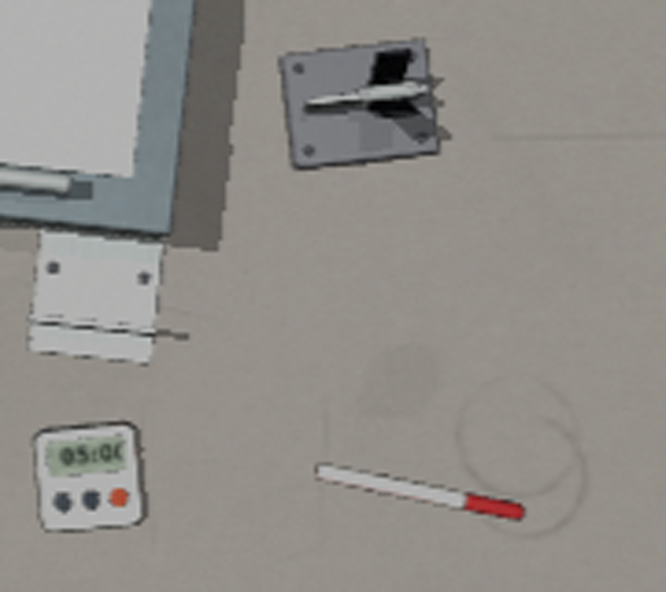

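The crop shows the stand with the clip: black handle at crop (390,65), plate and pivot at (365,97). The tab is a thin line at (93,325) on its white foot, the timer is at (88,478), and the pen at (420,490). The circles at (520,455) look like stains, and the 59 mm white disc at full-image (197,183) is probably the dish stack.

```bash
python3 - <<'E'
from h import *
yaw=np.deg2rad(6.5)
p=cv2.imread("pics/top0.png"); hsv=cv2.cvtColor(p,cv2.COLOR_BGR2HSV); 
print("bgr base",p[229,382],"bench",p[232,450],"plate",p[216,390],"h1",p[207,405],"h2",p[224,410])
b,g,r=[p[...,i].astype(int) for i in range(3)]
m=((b-r)>-2)&(np.arange(640)[None]>372)&(np.arange(640)[None]<425)&(np.arange(480)[:,None]>196)&(np.arange(480)[:,None]<240)
m=cv2.morphologyEx(m.astype(np.uint8),cv2.MORPH_OPEN,np.ones((3,3)))
v,u=np.nonzero(m); X=ray("top",np.c_[u,v],.014); rr=cv2.minAreaRect((X[:,:2]*1000).astype(np.float32)); print("stand",len(u),rr)
R=np.array([[np.cos(yaw),np.sin(yaw)],[-np.sin(yaw),np.cos(yaw)]])
for n in("top","side"):
    d=np.load(f"pics/{n}0.npy"); W=cloud(n,d); c=np.array([.622,-.272])
    img=cv2.imread(f"pics/{n}0.png").max(2)
    L=(W[...,:2]-c)@R.T; ok=(np.abs(L[...,0])<.045)&(np.abs(L[...,1])<.055)
    for lo in np.arange(.03,.115,.01):
        for nm,cm in(("dark",img<70),("light",img>=70)):
            k=ok&cm&(W[...,2]>lo)&(W[...,2]<lo+.01)
            if k.sum()>2: l=L[k]*1000; print(n,nm,round(lo,2),k.sum(),"x",np.round(np.percentile(l[:,0],[5,50,95]),0),"y",np.round(np.percentile(l[:,1],[5,50,95]),0))
q=cv2.imread("pics/side0.png")[255:335,250:410]; cv2.imwrite("pics/c2.png",cv2.resize(q,None,fx=5,fy=5,interpolation=cv2.INTER_CUBIC))
E
```

```text
bgr base [111 107 105] bench [136 142 147] plate [177 178 176] h1 [5 5 6] h2 [79 77 75]
stand 1210 ((623.696044921875, -275.3736572265625), (74.65372467041016, 94.4342041015625), 6.09315824508667)
top dark 0.03 11 x [-4. -0.  1.] y [-10.  13.  33.]
top dark 0.04 12 x [-4. -0.  0.] y [-24.   4.  27.]
top dark 0.05 14 x [-5.  4.  9.] y [-23. -14.  32.]
top light 0.05 31 x [0. 2. 4.] y [-38.  10.  30.]
top dark 0.06 21 x [-6.  9. 12.] y [-24. -17.  -6.]
top light 0.06 58 x [-3.  1.  5.] y [-33. -16.   0.]
top dark 0.07 25 x [-10.  11.  14.] y [-25. -14.  -5.]
top dark 0.08 23 x [-12.  14.  16.] y [-24. -16.  -6.]
top dark 0.09 40 x [-18.  17.  21.] y [-24. -14.  -6.]
top dark 0.1 14 x [-18. -16.  20.] y [-25. -18.  -8.]
side dark 0.03 25 x [-12.  -9.  -4.] y [-29. -21.  -8.]
side light 0.03 45 x [-4. -3. -0.] y [-42.   9.  31.]
side dark 0.04 28 x [-11.  -9.  -3.] y [-30. -22.  -7.]
side light 0.04 44 x [-5. -3. -1.] y [-42.   5.  29.]
side dark 0.05 28 x [-11. -10.  -6.] y [-29. -18.  -6.]
side light 0.05 44 x [-5. -2.  1.] y [-41. -26.  29.]
side dark 0.06 36 x [-13.   6.   8.] y [-27. -19. -11.]
side light 0.06 43 x [-8. -1.  7.] y [-36. -27.  -8.]
side dark 0.07 44 x [-17.   8.  11.] y [-29. -20.  -9.]
side light 0.07 8 x [-16. -11.  12.] y [-29. -27. -11.]
side dark 0.08 51 x [-19.  11.  15.] y [-28. -19. -10.]
side light 0.08 7 x [-16. -15.  12.] y [-29. -27.  -7.]
side dark 0.09 49 x [-22.  14.  17.] y [-28. -20.  -9.]
side light 0.09 10 x [-19. -18.  18.] y [-28. -21.  -6.]
side dark 0.1 4 x [-23. -22.   9.] y [-24. -21. -17.]
side light 0.1 10 x [-21.  16.  18.] y [-25. -16.  -7.]
```

View pics/c2.png

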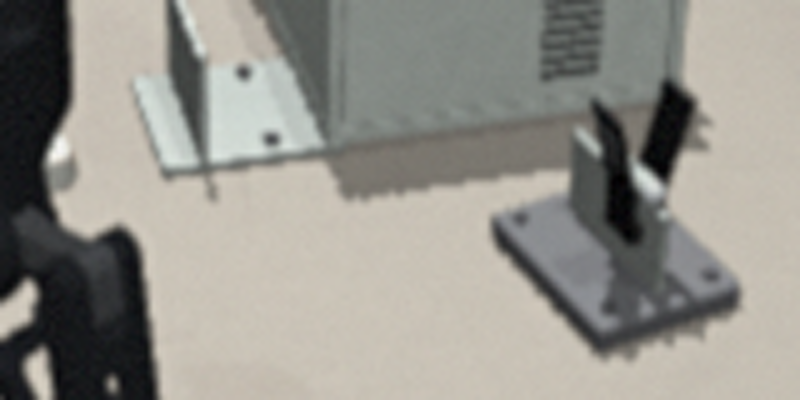

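The side crop shows the clip straddling the stand plate at crop (630,180), handles at (610,140) and (670,120), and the tab at (190,80). Stand size checks out (74.7 x 94.4 mm). Clip pivot estimate is about (0.625, −0.288). Moving above it now.

```bash
cat >> h.py <<'E'
from scipy.spatial.transform import Rotation as Ro
def go(x,y,z,yang):
    "shift in tool units to a TCP target, and turn so tool y lies at world angle yang (deg, mod 180)"
    s=sense(); R=Ro.from_quat(s["tool_rot"]).as_matrix()
    d=R.T@(np.array([x,y,z])-s["tcp_pos"])/.025
    a=np.degrees(np.arctan2(R[1,1],R[0,1])); t=-((yang-a+90)%180-90)/6
    print("t",round(s["t"],2),"shift",np.round(d,2),"turn",round(t,2),"tcp",np.round(s["tcp_pos"],4),"yang",round(a,2),"F",np.round(s["force"],1),"gap",round(s["finger_gap"]*85.4,1),"gf",round(s["gripper_force"],1))
E
python3 -m handwheel '[[[1,-0.23,0,0],[1,-0.23,0,-0.5],[1,-0.23,0,0.5],[1,-0.23,0,0],[1,-0.23,0,0],[1,-0.23,0,0],[1,-0.23,0,0],[1,-0.23,0,0],[1,-0.23,0,0],[1,-0.23,0,0],[1,-0.23,0,0],[1,-0.23,0,0],[1,-0.23,0,0],[1,-0.23,0,0],[1,-0.23,0,0],[1,-0.23,0,0],[1,-0.23,0,0]]]' 85
python3 -m handwheel '[[[0,0,0,-1],[0,0,0,-1],[0,0,0,-1],[0,0,0,-1],[0,0,0,-1],[0,0,0,-1],[0,0,0,-1],[0,0,0,-1],[0,0,0,-1],[0,0,0,-1],[0,0,0,-1],[0,0,0,-1],[0,0,0,0],[0,0,0,0]]]'
python3 -c "
from h import *; go(.6248,-.2883,.17,6.3)"
```

```text
t: 2.22
tcp_pos: [0.6057, -0.3003, 0.2307]
tool_rot: [0.977, 0.213, -0.0, -0.0]
force: [-0.1, 0.2, 0.5]
finger_gap: 0.993
gripper_force: 0.0
t: 3.98
tcp_pos: [0.6053, -0.3009, 0.2311]
tool_rot: [0.666, 0.746, -0.0, -0.0]
force: [0.4, 0.0, 0.4]
finger_gap: 0.995
gripper_force: 0.0
t 3.98 shift [0.41 0.83 2.44] turn 0.04 tcp [ 0.6053 -0.3009  0.2311] yang 6.55 F [0.4 0.  0.4] gap 85.0 gf 0.0
```

```bash

python3 -m handwheel '[[[0.2,0.42,0.6,0.04],[0.21,0.41,0.6,0],[0,0,0.7,0],[0,0,0.7,0],[0,0,0.7,0],[0,0,0.7,0],[0,0,0,0],[0,0,0,0]]]' 70
python3 - <<'E'
from h import *
go(.6248,-.2883,.074,6.3)
q,d=snapshot("side"); q=q[200:340,300:480,::-1]; cv2.imwrite("pics/c3.png",cv2.resize(q,None,fx=4.2,fy=4.2,interpolation=cv2.INTER_CUBIC)); np.save("pics/s3.npy",d)
E
```

```text
t: 4.97
tcp_pos: [0.625, -0.289, 0.1317]
tool_rot: [0.667, 0.745, 0.0, 0.0]
force: [0.3, 0.0, 1.1]
finger_gap: 0.819
gripper_force: 0.0
t 4.97 shift [ 0.03 -0.01  2.31] turn 0.01 tcp [ 0.625  -0.289   0.1317] yang 6.37 F [0.3 0.  1.1] gap 69.9 gf 0.0
```

View pics/c3.png

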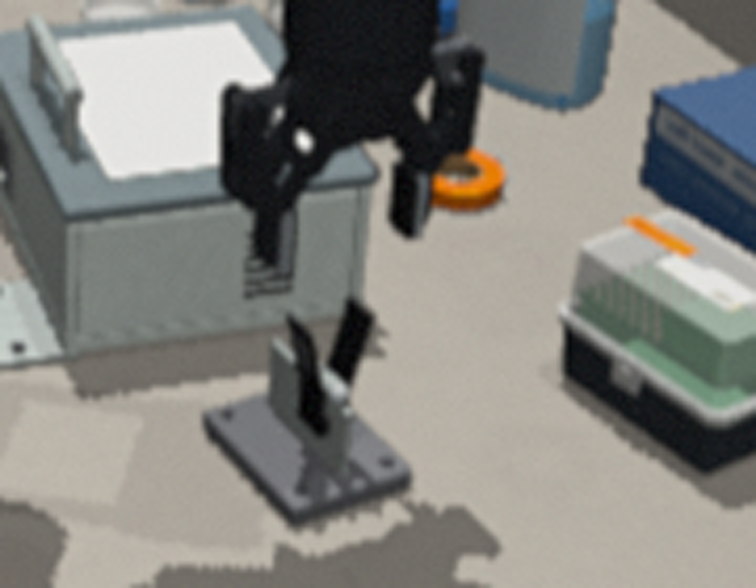

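The picture shows the open fingers (crop (268,250) and (405,220)) above the clip handles (295,320) and (360,310), roughly centred. I'll compare finger and handle point positions from the same depth view to correct any offset.

```bash
python3 - <<'E'
from h import *
yaw=np.deg2rad(6.3); R=np.array([[np.cos(yaw),np.sin(yaw)],[-np.sin(yaw),np.cos(yaw)]])
d=np.load("pics/s3.npy"); W=cloud("side",d); L=((W[...,:2]-[.625,-.289])@R.T)*1000; z=W[...,2]
ok=(np.abs(L[...,0])<70)&(np.abs(L[...,1])<50)
for lo,hi in((.07,.08),(.08,.09),(.09,.1),(.1,.107),(.135,.142),(.142,.15),(.15,.16)):
    for sg in(-1,1):
        k=ok&(z>lo)&(z<hi)&(L[...,0]*sg>3)
        if k.sum()>3: l=L[k]; print(lo,sg,k.sum(),"x",np.round(np.percentile(l[:,0],[5,50,95]),1),"y",np.round(np.percentile(l[:,1],[5,50,95]),1))
E
```

```text
0.07 -1 21 x [-18.6 -16.2 -12.8] y [-10.1  -6.8   8.6]
0.07 1 37 x [ 5.4  8.6 11.7] y [-11.   -2.4   9.3]
0.08 -1 20 x [-20.6 -18.6 -15.8] y [-11.8  -4.8   8.9]
0.08 1 33 x [ 9.2 11.2 13.9] y [-10.4  -0.8   8.3]
0.09 -1 25 x [-22.6 -20.8 -19.1] y [-10.7   0.5  10.4]
0.09 1 36 x [11.8 13.7 18.2] y [-11.1  -1.5   9.8]
0.1 -1 6 x [-24.  -21.3 -20.1] y [-11.   -8.6  -4.3]
0.1 1 6 x [12.7 13.7 15.5] y [-9.6 -2.4  4. ]
0.135 -1 4 x [-42.2 -41.1 -39.3] y [-9.1 -8.2 -6.4]
0.135 1 8 x [34.4 35.9 39.6] y [-8.8 -3.9  3.9]
0.142 -1 21 x [-47.7 -41.4 -37.2] y [-14.4  -8.1   4.9]
0.142 1 30 x [34.  35.6 45. ] y [-11.8  -3.9   8.9]
0.15 -1 43 x [-49.  -45.7 -37. ] y [-13.4  -7.1   4.2]
0.15 1 43 x [34.3 36.6 47.1] y [-12.7  -6.    7.5]
```

Offsets are within about 2 mm; shifting 2 mm along tool x and descending.

```bash

python3 -m handwheel '[[[0.08,0,0.5,0],[0,0,0.5,0],[0,0,0.5,0],[0,0,0.5,0],[0,0,0.5,0],[0,0,0,0]]]' 65
python3 -m handwheel '[[[0,0,0,0],[0,0,0,0],[0,0,0,0],[0,0,0,0],[0,0,0,0],[0,0,0,0],[0,0,0,0],[0,0,0,0]]]' 22 30
python3 - <<'E'
from h import *
go(.6248,-.2883,.13,6.3)
q,d=snapshot("side"); q=q[200:340,300:480,::-1]; cv2.imwrite("pics/c4.png",cv2.resize(q,None,fx=4.2,fy=4.2,interpolation=cv2.INTER_CUBIC))
E
```

```text
t: 5.78
tcp_pos: [0.6235, -0.286, 0.0671]
tool_rot: [0.667, 0.745, -0.0, -0.002]
force: [-0.1, -0.5, -0.1]
finger_gap: 0.758
gripper_force: 0.0
t: 6.78
tcp_pos: [0.6262, -0.2875, 0.071]
tool_rot: [0.667, 0.745, 0.0, 0.002]
force: [1.0, 1.3, 5.9]
finger_gap: 0.259
gripper_force: 6.0
t 6.78 shift [-0.03 -0.05 -2.36] turn 0.01 tcp [ 0.6262 -0.2875  0.071 ] yang 6.39 F [1.  1.3 5.9] gap 22.1 gf 6.0
```

View pics/c4.png

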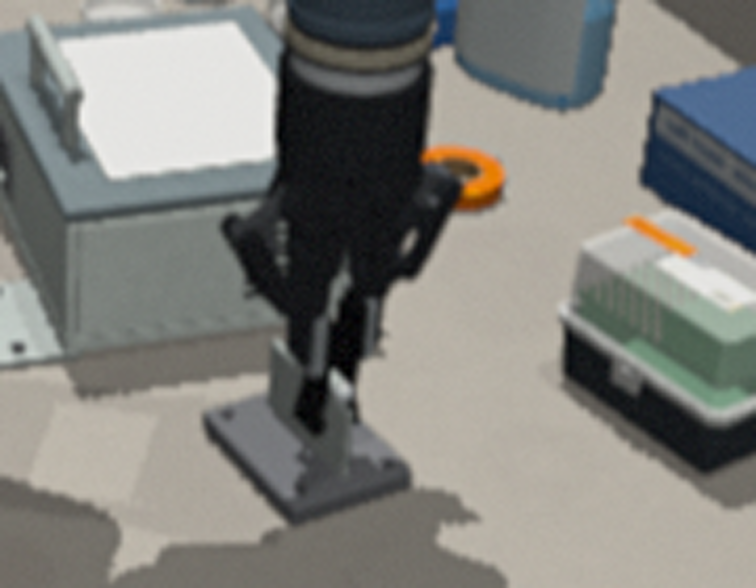

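The picture shows the fingers closed on the handles with the jaws still astride the plate (crop (320,400)). Gap is 22.1 mm at 6 N, so I'll tighten to see whether it reaches the stop.

```bash

python3 -m handwheel '[[[0,0,0,0],[0,0,0,0],[0,0,0,0],[0,0,0,0]]]' 14 30
python3 - <<'E'
from h import *
go(.6248,-.2883,.13,6.3)
q,d=snapshot("side"); W=cloud("side",d); yaw=np.deg2rad(6.3); R=np.array([[np.cos(yaw),np.sin(yaw)],[-np.sin(yaw),np.cos(yaw)]])
L=((W[...,:2]-[.625,-.289])@R.T)*1000; z=W[...,2]
ok=(np.abs(L[...,0])<40)&(np.abs(L[...,1])<20)&(q.max(2)<70)
for lo in np.arange(.03,.13,.01):
    k=ok&(z>lo)&(z<lo+.01)
    if k.sum()>3: l=L[k]; print(round(lo,2),k.sum(),"x",np.round(np.percentile(l[:,0],[5,25,50,75,95]),1),"y",np.round(np.percentile(l[:,1],[5,50,95]),1))
E
```

```text
t: 7.32
tcp_pos: [0.6264, -0.2876, 0.0709]
tool_rot: [0.667, 0.745, 0.001, 0.003]
force: [1.6, -0.7, 5.9]
finger_gap: 0.231
gripper_force: 33.0
t 7.33 shift [-0.03 -0.06 -2.37] turn 0.01 tcp [ 0.6264 -0.2876  0.0709] yang 6.38 F [ 1.6 -0.7  5.9] gap 19.7 gf 33.0
0.03 26 x [-14.5 -12.6 -10.6  -4.5  12.7] y [-11.5  -8.8   6.8]
0.04 43 x [-13.3 -12.1 -10.6  -5.7  10.2] y [-12.2  -5.   17.2]
0.05 35 x [-11.8  -9.6  -8.7  -6.7  -5. ] y [-11.4  -2.8   8.4]
0.06 34 x [-8.5 -7.4  7.1  8.4  9.8] y [-11.3  -4.8   5.6]
0.07 36 x [-14.8  -7.3   6.8   7.8  10.1] y [-11.8  -6.3   4.3]
0.08 58 x [-21.8 -19.5  -5.5   8.2  12.4] y [-11.6  -5.    5.4]
0.09 69 x [-22.  -17.7  -5.1   8.2  16.6] y [-11.3  -5.6   7.2]
0.1 73 x [-22.8 -11.7   8.9  12.8  16.6] y [-11.6  -5.9   7.4]
0.11 77 x [-33.4 -20.5  12.3  14.8  23.5] y [-13.5  -9.    7.2]
0.12 139 x [-37.1 -21.4 -12.2  19.3  35.9] y [-13.   -8.1   9.7]
```

Now it stops on the clip at 19.7 mm with 33 N, so the clip is fully squeezed. Lifting straight up.

```bash

python3 -m handwheel '[[[0,0,-0.2,0],[0,0,-0.4,0],[0,0,-0.6,0],[0,0,-0.6,0],[0,0,-0.6,0],[0,0,-0.6,0],[0,0,-0.5,0],[0,0,0,0],[0,0,0,0]]]'
python3 - <<'E'
from h import *
go(.480,-.1012,.155,-6.4)
q,d=snapshot("side"); q=q[170:310,300:480,::-1]; cv2.imwrite("pics/c5.png",cv2.resize(q,None,fx=4.2,fy=4.2,interpolation=cv2.INTER_CUBIC))
E
```

```text
t: 8.5
tcp_pos: [0.6241, -0.2864, 0.1559]
tool_rot: [0.667, 0.745, -0.0, -0.001]
force: [0.4, 0.1, -0.7]
finger_gap: 0.229
gripper_force: 32.3
t 8.5 shift [ 8.   -4.9   0.04] turn 2.13 tcp [ 0.6241 -0.2864  0.1559] yang 6.38 F [ 0.4  0.1 -0.7] gap 19.5 gf 32.3
```

View pics/c5.png

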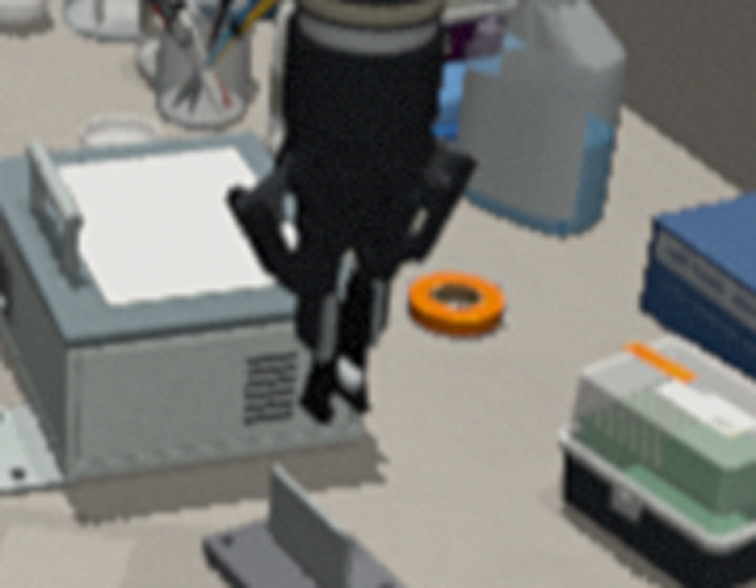

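The clip is held open and upright off the plate, jaws at crop (335,400). Carrying it to above the tab.

```bash

python3 -m handwheel '[[[0.2,-0.7,0,0],[0.3,-0.7,0,0],[0.5,-0.7,0,0],[0.5,-0.7,0,0],[0.7,-0.7,0,0],[0.8,-0.7,0,0],[0.8,-0.7,0,0],[0.8,0,0,0],[0.8,0,0,0],[0.8,0,0,0],[0.8,0,0,0],[0.6,0,0,0],[0.4,0,0,0],[0,0,0,1],[0,0,0,1],[0,0,0,0.13],[0,0,0,0],[0,0,0,0]]]'
python3 - <<'E'
from h import *
go(.480,-.1012,.115,-6.4)
q,d=snapshot("top"); cv2.imwrite("pics/top6.png",q[:,:,::-1]); np.save("pics/top6.npy",d)
q,d=snapshot("side"); np.save("pics/side6.npy",d);cv2.imwrite("pics/side6.png",q[:,:,::-1]); q=q[170:310,220:400,::-1]; cv2.imwrite("pics/c6.png",cv2.resize(q,None,fx=4.2,fy=4.2,interpolation=cv2.INTER_CUBIC))
E
```

```text
t: 10.8
tcp_pos: [0.4805, -0.1015, 0.1563]
tool_rot: [0.745, 0.667, 0.0, 0.0]
force: [-0.9, 0.4, 0.0]
finger_gap: 0.231
gripper_force: 32.3
t 10.8 shift [ 0.01 -0.02  1.65] turn 0.01 tcp [ 0.4805 -0.1015  0.1563] yang -6.36 F [-0.9  0.4  0. ] gap 19.7 gf 32.3
```

View pics/c6.png

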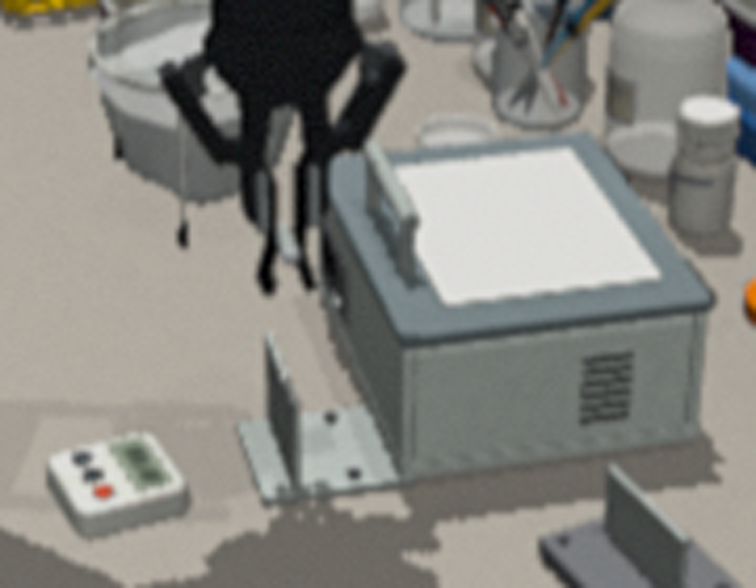

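The clip's open jaws are at crop (268,290) and (305,285), above the tab with edge from (268,340) to (297,410). I'll check the alignment from the side depth.

```bash
python3 - <<'E'
from h import *
a=np.deg2rad(-6.4); R=np.array([[np.cos(a),np.sin(a)],[-np.sin(a),np.cos(a)]])
W=cloud("side",np.load("pics/side6.npy")); L=((W[...,:2]-[.4805,-.1015])@R.T)*1000; z=W[...,2]
ok=(np.abs(L[...,0])<30)&(np.abs(L[...,1])<50)
for lo,hi in ((.03,.04),(.04,.05),(.05,.06),(.06,.067),(.112,.12),(.12,.13),(.13,.14),(.14,.15)):
    k=ok&(z>lo)&(z<hi)
    if k.sum()>3: l=L[k]; print(lo,k.sum(),"x",np.round(np.percentile(l[:,0],[5,25,50,75,95]),1),"y",np.round(np.percentile(l[:,1],[5,50,95]),1),"zmin",z[k].min().round(4))
E
```

```text
0.03 30 x [-5.1 -4.7 -4.4 -3.9 -1.9] y [-42.6 -11.9  38.1] zmin 0.0305
0.04 28 x [-5.2 -4.7 -4.3 -3.6 -0.8] y [-41.1 -13.4  37.3] zmin 0.0406
0.05 30 x [-5.4 -4.9 -4.5 -3.5 -1. ] y [-41.  -14.1  34.3] zmin 0.05
0.06 42 x [-5.6 -4.6 -3.5 -2.3 -0.8] y [-40.2  -3.3  34. ] zmin 0.0607
0.112 4 x [-14.3 -11.6  -9.2  -2.   12.3] y [-10.8 -10.   -8.8] zmin 0.1178
0.12 38 x [-14.6 -13.   -7.8   9.8  13.1] y [-13.3  -9.5   4.4] zmin 0.1204
0.13 21 x [-12.8 -11.7 -10.7  -7.4  10.7] y [-13.3  -7.6   6.9] zmin 0.1301
0.14 62 x [-9.4 -4.3 -0.3  3.5  8. ] y [-19.1  -9.3   5.9] zmin 0.1401
```

```bash

python3 -m handwheel '[[[0,-0.04,0.4,0],[0,0,0.5,0],[0,0,0.5,0],[0,0,0.5,0],[0,0,0.5,0],[0,0,0.3,0],[0,0,0.1,0],[0,0,0,0],[0,0,0,0]]]'
python3 -m handwheel '[[[0,0,0.06,0],[0,0,0.06,0],[0,0,0,0],[0,0,0,0]]]'
python3 -m handwheel '[[[0,0,0.06,0],[0,0,0.04,0],[0,0,0,0],[0,0,0,0]]]'
```

```text
t: 12.02
tcp_pos: [0.4798, -0.1015, 0.0867]
tool_rot: [0.745, 0.667, 0.0, 0.0]
force: [0.2, 0.5, -0.4]
finger_gap: 0.229
gripper_force: 32.3
t: 12.52
tcp_pos: [0.4795, -0.1013, 0.0833]
tool_rot: [0.745, 0.667, 0.0, -0.0]
force: [-0.6, 0.1, -0.3]
finger_gap: 0.23
gripper_force: 32.3
t: 13.02
tcp_pos: [0.4796, -0.1014, 0.0814]
tool_rot: [0.745, 0.667, 0.0, 0.0]
force: [-0.5, 0.6, 5.6]
finger_gap: 0.229
gripper_force: 33.1
```

Contact at the predicted height (pivot seated, 5.6 N). Pressing slightly while releasing.

```bash

python3 -m handwheel '[[[0,0,0.08,0],[0,0,0.04,0],[0,0,0,0]]]'
python3 -m handwheel '[[[0,0,0.05,0],[0,0,0.05,0],[0,0,0,0],[0,0,0,0]]]' 56
python3 - <<'E'
from h import *
go(.480,-.1012,.16,-6.4)
q,d=snapshot("side"); np.save("pics/side7.npy",d);cv2.imwrite("pics/side7.png",q[:,:,::-1])
a=np.deg2rad(-6.4); R=np.array([[np.cos(a),np.sin(a)],[-np.sin(a),np.cos(a)]])
W=cloud("side",d); L=((W[...,:2]-[.4805,-.1015])@R.T)*1000; z=W[...,2]
ok=(np.abs(L[...,0])<30)&(np.abs(L[...,1])<14)&(q.max(2)<70)
for lo in np.arange(.03,.13,.01):
    k=ok&(z>lo)&(z<lo+.01)
    if k.sum()>3: l=L[k]; print(round(lo,2),k.sum(),"x",np.round(np.percentile(l[:,0],[5,25,50,75,95]),1),"y",np.round(np.percentile(l[:,1],[5,50,95]),1))
q=q[200:300,240:360,::-1]; cv2.imwrite("pics/c7.png",cv2.resize(q,None,fx=6,fy=6,interpolation=cv2.INTER_CUBIC))
E
```

```text
t: 13.4
tcp_pos: [0.4797, -0.1014, 0.0809]
tool_rot: [0.745, 0.667, 0.0, 0.001]
force: [-4.4, 1.2, 28.5]
finger_gap: 0.232
gripper_force: 36.3
t: 13.9
tcp_pos: [0.4794, -0.1013, 0.0749]
tool_rot: [0.745, 0.667, -0.0, -0.0]
force: [0.2, -0.2, 0.4]
finger_gap: 0.653
gripper_force: 0.0
t 13.9 shift [ 0.01  0.02 -3.4 ] turn 0.0 tcp [ 0.4794 -0.1013  0.0749] yang -6.39 F [ 0.2 -0.2  0.4] gap 55.7 gf 0.0
0.03 4 x [-5.1 -4.8 -4.7 -4.6 -4.3] y [-13.3 -10.5  -1.2]
0.04 10 x [-10.4  -9.2  -7.5  -5.1  -4.1] y [-11.5 -10.7  -6.7]
0.05 17 x [-12.1 -11.5  -9.1  -5.    3.5] y [-13.2  -9.6  -0.4]
0.06 11 x [-12.2 -11.9 -11.5  -9.1  -2.9] y [-13.2 -10.7  -2.1]
0.07 19 x [-13.8  -4.3   4.8   5.8   9.8] y [-13.4  -9.8  -0.5]
0.08 22 x [-15.5   6.6   8.1  27.   27.6] y [-12.4  -6.7   1.5]
0.09 20 x [-18.5   9.6  12.5  27.1  27.4] y [-12.7  -4.7  10. ]
0.1 25 x [-20.2  11.9  13.1  27.1  27.9] y [-12.9  -8.    9.4]
0.11 21 x [-21.4  15.1  27.3  27.7  29.8] y [-11.8  -2.9  10.1]
0.12 4 x [28.1 28.3 28.7 29.  29.2] y [-13.5 -10.    2.8]
```

View pics/c7.png

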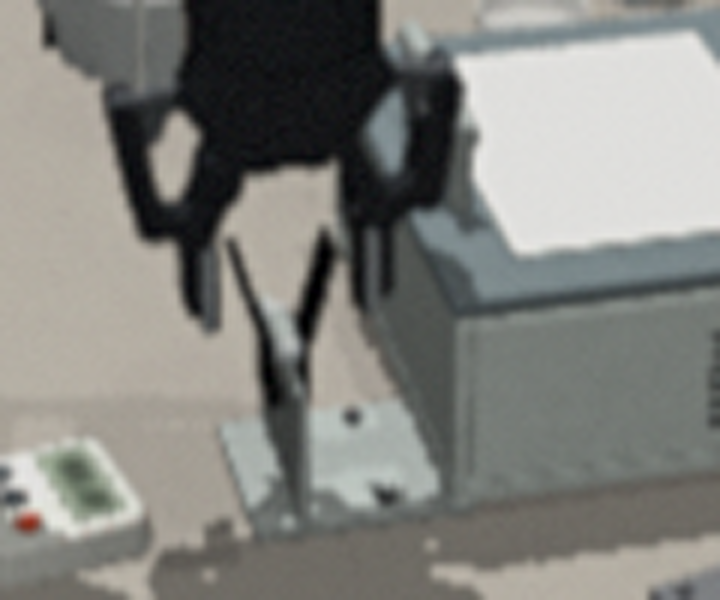

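The clip is shut and upright on the tab, with the pivot on the edge at crop (287,350) and handles at (235,245) and (325,240). The gripper is clear of it. Raising, then moving over the lid handle.

```bash

python3 -m handwheel '[[[0,0,-0.4,0],[0,0,-0.8,0],[0,0,-0.9,0],[0,0,-0.9,0],[0,0,-0.9,0],[0,0,-0.9,0],[0,0,-0.4,0],[0,0,0,0]]]'
python3 - <<'E'
from h import *
go(.567,-.0405,.121,-6.4)
n=0
for n_ in("side","top"):
    q,d=snapshot(n_); np.save(f"pics/{n_}8.npy",d); cv2.imwrite(f"pics/{n_}8.png",q[:,:,::-1])
    a=np.deg2rad(-6.4); R=np.array([[np.cos(a),np.sin(a)],[-np.sin(a),np.cos(a)]])
    W=cloud(n_,d); L=((W[...,:2]-[.4805,-.1015])@R.T)*1000; z=W[...,2]
    ok=(np.abs(L[...,0])<32)&(np.abs(L[...,1])<14)&(q.max(2)<80)&(z>.035)&(z<.13)
    print(n_,ok.sum(),"zmax",np.round(np.percentile(z[ok],[80,90,95,99,100]),4) if ok.any() else "")
    H=((W[...,:2]-[.567,-.0405])@R.T)*1000; k=(np.abs(H[...,0])<25)&(np.abs(H[...,1])<60)&(z>.13)&(z<.15)
    if k.sum()>5: print("handle",n_,k.sum(),np.round(np.percentile(H[k],[5,50,95],axis=0),1).tolist())
E
```

```text
t: 14.95
tcp_pos: [0.4798, -0.1015, 0.206]
tool_rot: [0.745, 0.667, 0.0, 0.001]
force: [0.3, -0.3, -0.4]
finger_gap: 0.652
gripper_force: 0.0
t 14.95 shift [2.81 3.19 3.4 ] turn 0.0 tcp [ 0.4798 -0.1015  0.206 ] yang -6.39 F [ 0.3 -0.3 -0.4] gap 55.7 gf 0.0
side 126 zmax [0.1013 0.1079 0.1098 0.1117 0.1123]
handle side 116 [[-8.3, -50.6], [-4.5, -11.2], [1.6, 42.7]]
top 0 zmax 
handle top 145 [[-5.1, -42.9], [0.8, 19.4], [5.7, 45.4]]
```

Clip top is at 0.112 m, exactly the fully-home height, and the handle position is confirmed. Moving to the handle and pinching it.

```bash

python3 -m handwheel '[[[0.4,0.4,0,0],[0.6,0.7,0,0],[0.7,0.8,0,0],[0.7,0.8,0,0],[0.41,0.49,0,0],[0,0,0,0],[0,0,0.6,0],[0,0,0.8,0],[0,0,0.8,0],[0,0,0.7,0],[0,0,0.5,0],[0,0,0,0],[0,0,0,0]]]' 50
python3 -c "
from h import *; go(.567,-.0405,.121,-6.4)"
python3 -m handwheel '[[[0,0,0,0],[0,0,0,0],[0,0,0,0],[0,0,0,0],[0,0,0,0],[0,0,0,0]]]' 5 35
```

```text
t: 16.68
tcp_pos: [0.5667, -0.0407, 0.1206]
tool_rot: [0.746, 0.666, 0.0, 0.0]
force: [-0.2, -0.0, 0.1]
finger_gap: 0.586
gripper_force: 0.0
t 16.68 shift [ 0.01  0.01 -0.01] turn -0.0 tcp [ 0.5667 -0.0407  0.1206] yang -6.41 F [-0.2 -0.   0.1] gap 50.1 gf 0.0
t: 17.42
tcp_pos: [0.5644, -0.0402, 0.1205]
tool_rot: [0.745, 0.667, -0.002, -0.002]
force: [-5.9, -0.8, 4.4]
finger_gap: 0.126
gripper_force: 34.1
```

Gripped on the bar. Working out the arc steps.

```bash
python3 -c "
import numpy as np
t=np.radians(np.linspace(0,50,21)+16.37); P=np.c_[-166.76*np.cos(t),-166.76*np.sin(t)]/25
print(np.round(np.diff(P,axis=0),2).tolist(), (P[-1]-P[0])*25)"
```

```text
[[0.09, -0.28], [0.1, -0.27], [0.11, -0.27], [0.12, -0.26], [0.13, -0.26], [0.15, -0.25], [0.16, -0.25], [0.17, -0.24], [0.18, -0.23], [0.19, -0.22], [0.2, -0.21], [0.21, -0.21], [0.21, -0.2], [0.22, -0.19], [0.23, -0.18], [0.24, -0.17], [0.25, -0.16], [0.25, -0.14], [0.26, -0.13], [0.26, -0.12]] [  93.15762117 -105.77817915]
```

```bash

python3 -m handwheel '[[[0,-0.09,0,0],[0,0.09,-0.28,0],[0,0.1,-0.27,0],[0,0.11,-0.27,0],[0,0.12,-0.26,0],[0,0.13,-0.26,0],[0,0.15,-0.25,0],[0,0.16,-0.25,0],[0,0.17,-0.24,0],[0,0,0,0],[0,0,0,0]]]'
python3 - <<'E'
from h import *
s=sense(); a=np.deg2rad(-6.4); d=(s["tcp_pos"]-[.5644,-.0402,.1205])*1000
u=d[0]*np.cos(a)+d[1]*np.sin(a); print("u",u,"z",d[2],"theta from each",np.degrees(np.arctan2(47+d[2],160-u))-16.37,"r",np.hypot(47+d[2],160-u))
E
```

```text
t: 18.8
tcp_pos: [0.5884, -0.0428, 0.1726]
tool_rot: [0.745, 0.667, -0.001, -0.001]
force: [-5.7, -1.2, -1.0]
finger_gap: 0.124
gripper_force: 34.2
u 24.14073319731358 z 52.14261990292593 theta from each 19.74991154850615 r 168.187393871775
```

Lid at about 20°, tracking well. Continuing.

```bash

python3 -m handwheel '[[[0,0.14,-0.23,0],[0,0.17,-0.22,0],[0,0.2,-0.21,0],[0,0.21,-0.21,0],[0,0.21,-0.2,0],[0,0.22,-0.19,0],[0,0.23,-0.18,0],[0,0.24,-0.17,0],[0,0.25,-0.16,0],[0,0.25,-0.14,0],[0,0.26,-0.13,0],[0,0.26,-0.12,0],[0,0,0,0],[0,0,0,0],[0,0,0,0]]]'
python3 - <<'E'
from h import *
s=sense(); a=np.deg2rad(-6.4); d=(s["tcp_pos"]-[.5644,-.0402,.1205])*1000
u=d[0]*np.cos(a)+d[1]*np.sin(a); print("u",u,"z",d[2],"theta",np.degrees(np.arctan2(47+d[2],160-u))-16.37,"r",np.hypot(47+d[2],160-u))
q,dd=snapshot("side"); cv2.imwrite("pics/side9.png",q[:,:,::-1])
Wc=cloud("side",dd); R=np.array([[np.cos(a),np.sin(a)],[-np.sin(a),np.cos(a)]]); o=np.array([.6366,-.0483])
L=((Wc[...,:2]-o)@R.T)*1000; z=Wc[...,2]*1000
C=((Wc[...,:2]-[.480,-.1012])@R.T)*1000; k=(np.abs(C[...,0])<32)&(np.abs(C[...,1])<16)&(q.max(2)<80)&(z>35)&(z<130)
print("clip",k.sum(),np.round(np.percentile(z[k],[90,99]),1),np.round(np.percentile(C[k],[5,50,95],axis=0),1).tolist())
# right side edge / top surface of lid: points above the box
k=(L[...,1]>-108)&(L[...,1]<-60)&(z>115)&(z<230)&(L[...,0]>-60)&(L[...,0]<90)&(q.min(2)>60)
x=90-L[k][:,0]; h=z[k]-90
print("lid pts",k.sum()); 
if k.sum()>20:
    (vx,vy,x0,y0)=cv2.fitLine(np.c_[x,h].astype(np.float32),cv2.DIST_HUBER,0,.01,.01).ravel(); print("lid slope deg",np.degrees(np.arctan2(vy,vx))%180,"dist",abs(vx*(-y0)-vy*(-x0)))
cv2.imwrite("pics/c9.png",cv2.resize(q[100:300,220:420,::-1],None,fx=3,fy=3,interpolation=cv2.INTER_CUBIC))
E
```

```text
t: 20.68
tcp_pos: [0.6558, -0.0503, 0.23]
tool_rot: [0.745, 0.667, 0.001, 0.001]
force: [-8.4, -0.3, 8.8]
finger_gap: 0.125
gripper_force: 35.8
u 91.9424471728078 z 109.52548025803688 theta 50.13051194506778 r 170.6811543985895
clip 132 [107.7 111. ] [[-20.7, -15.0], [-3.7, -9.8], [14.8, 3.2]]
lid pts 119
lid slope deg 48.70419 dist 12.197941
```

View pics/c9.png

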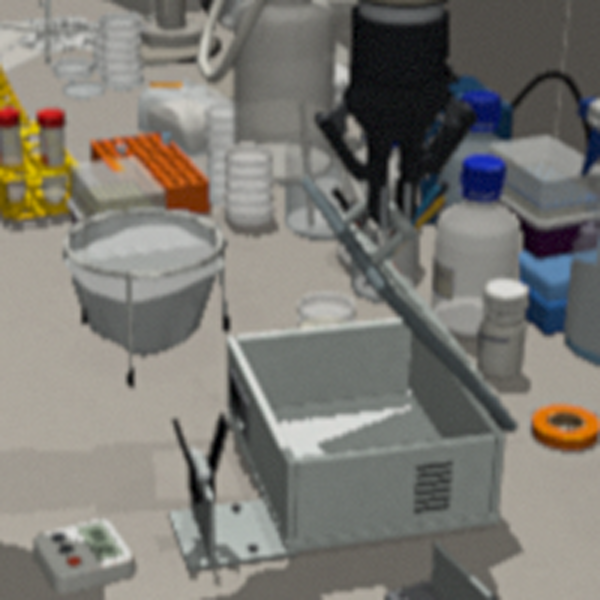

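The picture shows the lid held open by the bar at about 50° (lid from crop (305,180) to (510,425)). The clip is upright on the tab at (200,470), and the timer is undisturbed at (85,550). The lid angle is 49.5° from the grip and 48.7° from the depth fit, with about 9 N upward preload, so I'll nudge up to relieve it and trim the angle.

```bash

python3 -m handwheel '[[[0,0.03,-0.05,0],[0,0.03,-0.05,0],[0,0,-0.04,0],[0,0,0,0],[0,0,0,0],[0,0,0,0],[0,0,0,0]]]'
python3 - <<'E'
from h import *
a=np.deg2rad(-6.4); R=np.array([[np.cos(a),np.sin(a)],[-np.sin(a),np.cos(a)]])
s=sense(); d=(s["tcp_pos"]-[.5644,-.0402,.1205])*1000
u=d[0]*np.cos(a)+d[1]*np.sin(a); print("u",u,"z",d[2],"theta by u",np.degrees(np.arccos((160-u)/166.76))-16.37)
o=np.array([.6366,-.0483])
for i in range(2):
    q,dd=snapshot("side"); Wc=cloud("side",dd); L=((Wc[...,:2]-o)@R.T)*1000; z=Wc[...,2]*1000
    k=(L[...,1]>-108)&(L[...,1]<-50)&(z>115)&(z<230)&(L[...,0]>-60)&(L[...,0]<90)&(q.min(2)>60)
    (vx,vy,x0,y0)=cv2.fitLine(np.c_[90-L[k][:,0],z[k]-90].astype(np.float32),cv2.DIST_HUBER,0,.01,.01).ravel(); print("lid slope",k.sum(),np.degrees(np.arctan2(vy,vx))%180)
# before/after of bystanders in top view
t,_=snapshot("top"); p=cv2.imread("pics/top0.png")[:,:,::-1]; D=cv2.absdiff(t,p).max(2)
for n,b in(("timer",(300,295,345,340)),("pen",(380,305,450,335)),("dish",(180,165,215,200)),("dish?",(15,150,90,190))): print(n,(D[b[1]:b[3],b[0]:b[2]]>40).sum())
E
```

```text
t: 21.6
tcp_pos: [0.6571, -0.0505, 0.2307]
tool_rot: [0.745, 0.667, 0.0, 0.0]
force: [-5.5, 0.3, 1.7]
finger_gap: 0.121
gripper_force: 35.1
u 93.24618977654272 z 110.2122256837103 theta by u 50.033147386976296
lid slope 132 49.094677
lid slope 137 49.15914
timer 7
pen 0
dish 0
dish? 0
```

```bash
python3 -c "
from station import sign_off; print(sign_off())"
```

```text
the job is handed in; nothing more can be done
None
```

The job is handed in at about 22 s: the clip is fully home and upright on the tab, and the lid is held at about 50° (50.0° from the grip position, 49.1° from the depth fit), with the timer, pen and petri dishes left where they lay.

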